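Pack the seed-sowing kit into the carrier

TASK

Pack the steel carrier with the kit for sowing seeds: the larger blue-capped bottle from behind the rack's retaining rail into the round nest, kept upright; the roll of plate-sealing tape flat over the upright post; and the tweezers and the marker pen that lie within reach centred across the two bars of the tool rest, each in its own pair of notches. The smaller blue-capped bottle and the spatula are not part of the kit: leave them where they are.

Things in the scene. Friction and masses are not known exactly. Their poses are not given: they have to be found in the camera images.
- seed_bottle: The kit's bottle: whitish round lab bottle with blue screw cap, 62 mm diameter, 111 mm tall, 0.17 kg; body straight from 0 to 71 mm, neck 40 mm wide to 83 mm, cap 58 mm wide from 83 to 111 mm (tight; the bottle may be held by it). Stands on the rack. Origin: centre of the underside; z up.
- small_bottle: Look-alike, not part of the kit: smaller bottle of the same make, 45 mm diameter, 86 mm tall, blue cap 40 mm wide. Stands on the rack, 110 mm from the other. Origin: centre of its underside; z up.
- tweezers: Steel tweezers (forceps; the ones in reach, another pair lies at the far left), 131 mm long, 17 mm wide at the widest, 9 mm high, 18 g, rigid, lying flat on the worktop. Origin: centre of the underside; its y axis is its length.
- pen: White felt marker pen with a black cap (the one in reach; another lies at the far left), 136 mm long, 14 mm wide, 15 mm high, lying on the worktop; it does not roll. Origin: centre of the underside; its y axis is its length.
- spatula: Look-alike, not part of the kit: slim steel lab spatula with a flat blade at either end, 149 mm long, 14 mm wide at the round end, 5 mm wide in the middle, 6 mm high, lying on the worktop. Origin: centre of the underside; its y axis is its length.
- tape_roll: Roll of pale paper tape for sealing culture plates, lying flat on the worktop: ring 60 mm outside diameter, 24 mm high, bore 30 mm, 60 g, rigid. Origin: centre of the underside, on the axis; z along the axis.
- bottle_nest: Insert for the bottle, fixed: light grey block 104 (x) x 150 (y) x 30 mm, a round recess 74 mm wide in its middle, floor 8 mm above the underside. Three inserts stand in a row along their x axes, 106 mm apart, order varying, in a steel tray, the carrier (326 x 160 mm, rim 16 mm high, floor 3 mm). Origin: centre of the underside, 3 mm above the worktop; z up.
- tape_spindle: Insert for the tape, fixed, in the carrier: light grey plate 104 (x) x 150 (y) mm, 8 mm thick, with one upright steel post in its middle, 12 mm thick, round-topped, its top 46 mm above the underside. The roll goes over the post and lies flat on the plate. Origin: centre of the underside, 3 mm above the worktop; z up.
- tool_rest: Insert for tweezers and pen, fixed, in the carrier: light grey plate 104 (x) x 150 (y) x 6 mm with two black bars along x, 12 mm thick, at y = -45 and +45 mm, open between. Each has notches 26 mm wide at x = -23 and +23 mm, floor 22 mm, bar tops 40 mm above the underside. A tool lies along y across both bars, centred, in either notch pair. Origin: centre of the underside, 3 mm above the worktop.
- rack: Low bottle rack, fixed: white board 86 mm (x) by 240 mm (y), top 40 mm above the worktop, with a thin steel retaining rail round its edge, rail top 71 mm above the worktop. The two bottles stand on its long middle line, 55 mm either side of the centre. Origin: centre of the footprint at worktop level; y along the length.

How it is judged:
By the outcome, as a careful person would: the job done as asked, in the order asked, and still so for the second after the job is handed in, with the robot touching nothing.
It also fails if it takes over 109 s, if anything falls off the work surface, if the arm or the gripper's body presses on something with over 40 N, if the wrist force passes 120 N, or if a joint passes its speed limit or range.

ROBOT

A 6-joint arm with a two-finger parallel gripper is mounted at the origin on a cart in front of the work surface, level with it; the furniture and walls round the work are solid. World frame = base frame: x ahead of the robot, y to its left, z up, the work surface at z = 0. Lengths are in m, angles in degrees, forces in N, time in s.
With the tool pointing down it reaches from about 0.25 to 0.725 m from the base axis. Payload 4 kg.
Tool frame: the origin (TCP) lies on the centre line of the jaws, within the pads' length; the fingertips stand arm.finger_overhang ahead of it and the grasp point (between the pads) lies 8 mm behind it (arm.finger_overhang is the distance from the TCP to the fingertips, in m); z points along the fingers, y is the line along which they close (so a half turn about z gives the same grasp; the last joint's range is limited). The gripper opens to 85 mm and grips with 20 to 120 N. Pads are 22 mm wide; open, the fingers measure 114 mm over their backs; the gripper's body (76 mm by 85 mm) begins 54 mm behind the grasp point. The pads swing forward as they close: fully open they stand 13 mm farther back than shut.
Start: joints at [63.885, 13.785, 0.286, 76.501, 0, 90], TCP at [0.22, 0.449, 0.242] pointing down, gripper open.
Joint ranges: [-155.79, 155.79], [-60.16, 107.12], [-62.33, 73.08], [-114, 123.19], [-81.49, 82.49], [-180, 180]. Speed limits (degrees/s): [159.86, 159.86, 180, 180, 180, 180].

INTERFACE

Orientations are given as a 3x3 rotation matrix whose columns are the frame's x, y, z axes.
In Python, from cell import arm gives the robot as it stands.
- The arm moves only by the shell command python3 -m inch 'ROWS' [OPENING]. ROWS is a JSON list of rows, 1 to 20 of them, each an object with the fields pos (a list: dx, dy, dz in units of 50 mm), r (a list: a rotation vector rx, ry, rz in units of 5 degrees); a field left out counts as zero; each row shifts and turns the commanded pose from where the row before left it, along the tool's axes as they then stand; what a row does not reach is not made up. A row lasts 1/12 s, in which the tool goes at most 0.0417 m and 7.16 degrees, less where a joint would pass 70% of its speed; a pose out of reach is approached as far as the arm can. OPENING is the finger opening in m, set as the command begins (- or left out keeps the last). The fingers move at their own pace and stop on an object; the grip force is fixed at half the most. Time passes only in rows, so rows that do not move let the fingers close. It prints the time, the measured TCP pose, the force, the opening and the grip force at its end. Input that does not fit is refused with a message, and nothing moves.
- arm.state(): the state, without advancing time (a new reading comes with each control period).
- arm.camera(name): name is "side" or "top"; returns the picture (480x640x3 uint8, red, green, blue); there is no depth.
- arm.camera_model(name): a dict with "fx", "fy", "cx", "cy" (pixels), "world_to_cam" (4x4, takes a point from world to camera coordinates). Camera axes: x right, y down, z forward; pixel columns grow to the right and rows downward; lengths in m; the calibration is good to about 2 mm. A picture is of the moment at which its call begins. camera_model takes no time and is no camera call.
- arm.job_done(): hands the job in; it is judged then, once.
The state is a dict: "t": time; "qpos": joint angles; "qd": joint speeds; "effort": joint torques, N m; "tool_pos": TCP position; "tcp_rot": TCP orientation; "force": force on the tool from outside, world axes, zero at the start; "ft_torque": the same for the moment, N m; "gripper_width": finger opening in m; "grip_force": force on a finger pad.
Only numpy, scipy, OpenCV 4.12 (cv2) and the standard library are available. Lean on these libraries where they do the work, as an engineer would, in place of code of your own. Each camera call takes 0.05 s, during which the arm holds its last target. There are 200 camera calls.

## Working session

There is one attempt and no reset: what is moved stays moved. The work goes in short steps, Python scripts to look and compute and a shell command to move; the robot and the scene stay as the last step left them, time stands still between calls to the robot, and variables do not carry over. Pictures are saved under pics/ and viewed, at most 14 in all, crops included, and the job is handed in when it is done.

```bash
ls; mkdir -p pics; python3 - <<'E'
from cell import arm
import cv2,numpy as np
for n in("top","side"):
    cv2.imwrite(f"pics/{n}0.png",arm.camera(n)[:,:,::-1])
    m=arm.camera_model(n);print(n,m["fx"],m["fy"],m["cx"],m["cy"]);print(np.round(m["world_to_cam"],4))
s=arm.state();print(s["t"],s["tool_pos"],np.round(s["tcp_rot"],3),s["gripper_width"],arm.finger_overhang)
E
```

```text
pics
top 547.2838735316645 547.2838735316645 307.23946805542386 242.6299018870415
[[ 2.1600e-02 -9.9980e-01  5.6000e-03  2.0200e-02]
 [-9.7810e-01 -2.2300e-02 -2.0680e-01  5.4500e-01]
 [ 2.0680e-01 -1.0000e-03 -9.7840e-01  1.4673e+00]
 [ 0.0000e+00  0.0000e+00  0.0000e+00  1.0000e+00]]
side 469.4574042591915 469.4574042591915 315.16243266065595 242.0712302588488
[[ 0.8772 -0.4797 -0.0216 -0.4526]
 [-0.2896 -0.4926 -0.8207  0.2283]
 [ 0.383   0.7261 -0.571   0.8048]
 [ 0.      0.      0.      1.    ]]
0.1 [0.21984804 0.44845759 0.24150365] [[-0.898  0.44  -0.001]
 [ 0.44   0.898 -0.002]
 [-0.    -0.002 -1.   ]] 0.08529207559159875 0.011
```

View pics/top0.png

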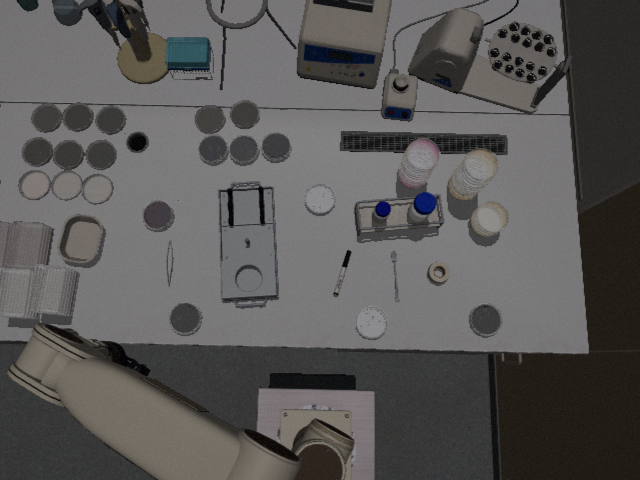

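View pics/side0.png

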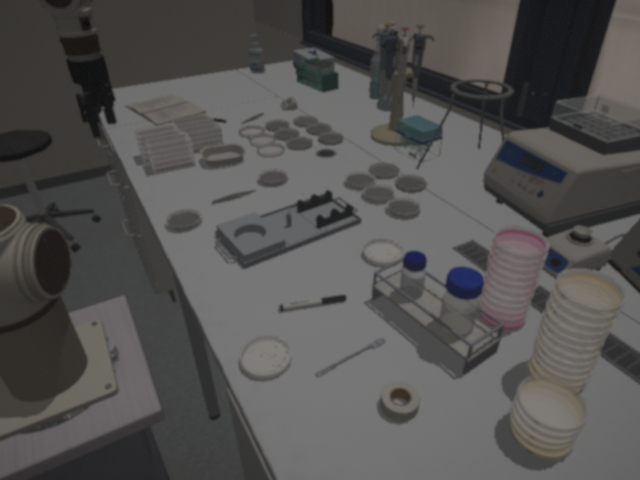

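The top view shows the tweezers at (170,262) and the carrier at (248,245), with the tool rest farthest away, then the spindle, then the nest. The pen is at (343,272), the spatula at (395,275), the tape at (438,272), and the seed bottle at (425,205) on the rack. I'll zoom in to get accurate positions.

```bash
python3 - <<'E'
import cv2,numpy as np
t=cv2.imread("pics/top0.png");s=cv2.imread("pics/side0.png")
def crop(im,x0,y0,w,h,k,n):
    c=cv2.resize(im[y0:y0+h,x0:x0+w],None,fx=k,fy=k,interpolation=cv2.INTER_CUBIC)
    c=cv2.convertScaleAbs(c,alpha=1.4)
    for x in range((x0+9)//10*10,x0+w,10): cv2.line(c,(int((x+.5-x0)*k),0),(int((x+.5-x0)*k),8 if x%50 else 20),(0,0,255),1);cv2.putText(c,str(x),(int((x-x0)*k)-8,20),0,.35,(0,0,255))
    for y in range((y0+9)//10*10,y0+h,10): cv2.line(c,(0,int((y+.5-y0)*k)),(8,int((y+.5-y0)*k)),(0,0,255),1);cv2.putText(c,str(y),(10,int((y-y0)*k)+6),0,.35,(0,0,255))
    cv2.imwrite(f"pics/{n}.png",c)
crop(t,155,178,132,132,4.5,"tA")
crop(t,325,185,150,120,5,"tB")
crop(s,205,180,160,85,5,"sA")
crop(s,265,245,250,180,3.2,"sB")
E
```

```text
(no output)
```

View pics/tA.png

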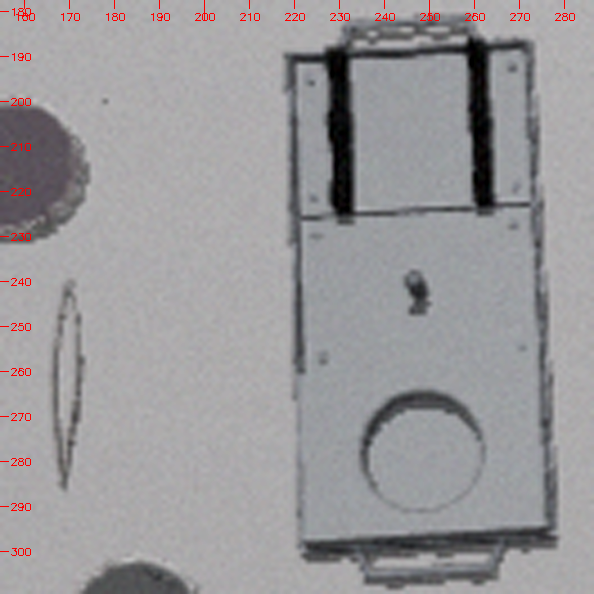

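View pics/tB.png

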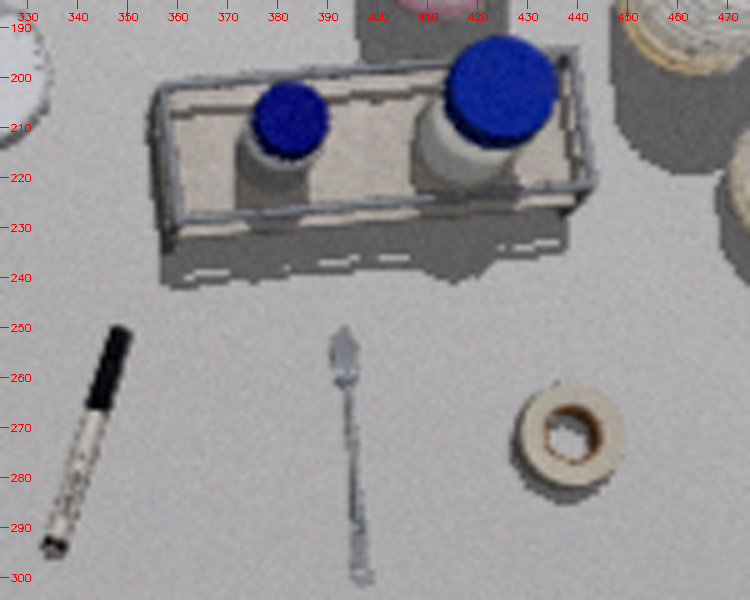

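View pics/sA.png

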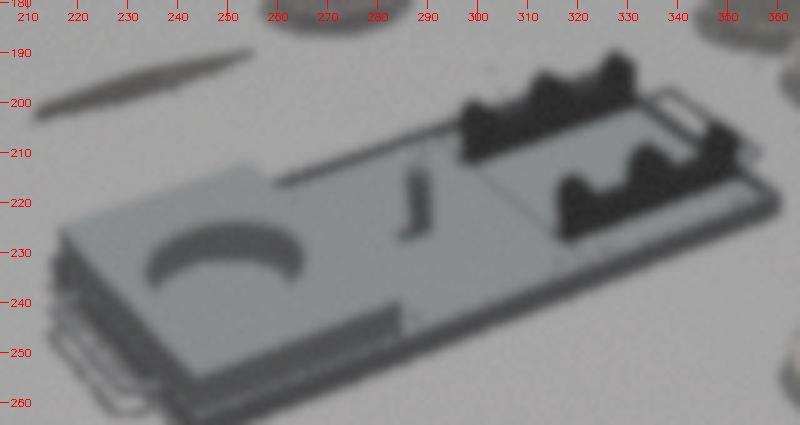

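View pics/sB.png

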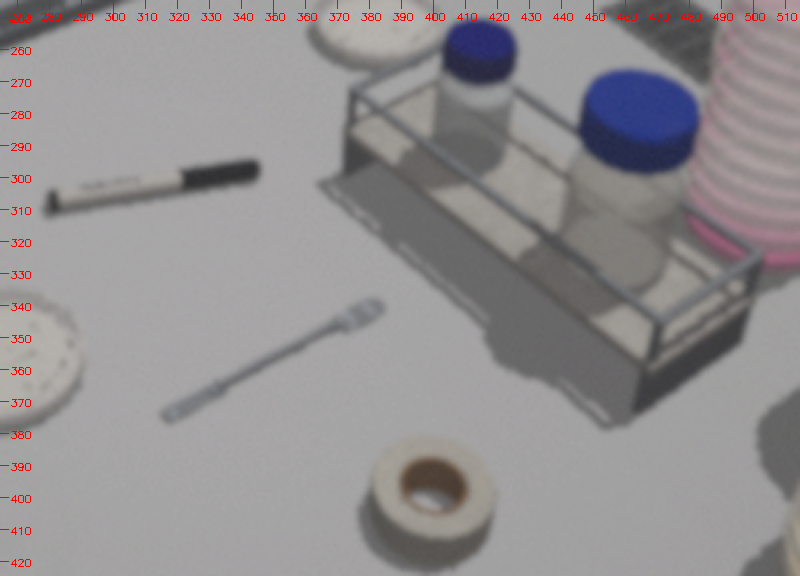

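The top view gives the post top at (246.5,238.5), the recess rim centre at (248.3,278), the cap top at (425,202) and the bore at (438.8,271). The side view shows the matching points. Next I'll triangulate them and fit the carrier.

```bash
cat > h.py <<'E'
import numpy as np
from scipy.optimize import least_squares
from cell import arm
M={n:arm.camera_model(n) for n in("top","side")}
def proj(n,P):
    m=M[n];W=m["world_to_cam"];c=W[:3,:3]@np.asarray(P,float)+W[:3,3]
    return np.array([m["fx"]*c[0]/c[2]+m["cx"],m["fy"]*c[1]/c[2]+m["cy"]])
def tri(a,b):
    r=least_squares(lambda P:np.r_[proj("top",P)-a,proj("side",P)-b],[.45,0,.05])
    return r.x,np.abs(r.fun).max()
def atz(n,p,z):
    return least_squares(lambda q:proj(n,[q[0],q[1],z])-p,[.45,0]).x
def go(x,y,z,yaw=None):
    "what is needed in tool axes: turn about z first, then shift (axes after the turn)"
    s=arm.state();R=s["tcp_rot"];cur=np.degrees(np.arctan2(R[1,1],R[0,1]))
    d=0 if yaw is None else (yaw-cur+90)%180-90
    a=np.radians(cur+d);Y=np.array([np.cos(a),np.sin(a),0]);X=np.array([Y[1],-Y[0],0])*-1
    X=np.cross(Y,[0,0,-1]);D=np.array([x,y,z])-s["tool_pos"]
    print("t %.1f yaw %.1f turn(rz) %.1f (or %.1f)"%(s["t"],cur,-d,-d+180*np.sign(d)),"shift",np.round([D@X,D@Y,-D[2]],4),"pos",np.round(s["tool_pos"],4),"q",np.round(s["qpos"]),"tilt",np.round(R[:2,2],4))
E
python3 - <<'E'
from h import *
for n,a,b in [("cap top",(425,202),(464.5,278.5)),("small cap top",(383,208),(414.5,257)),("tape top",(438.9,271),(400,394.5)),("pen far",(349,250.5),(344.5,297.5)),("pen near",(335.5,295),(281,309.5)),("tw far",(170,240),(255,190)),("tw near",(169,286.5),(212,203)),("post",(246.5,238.5),(288,212.5)),("pink",(422,152),(517,240)),("white",(478,165),(585,290)),("pinkbase",(408,190),(498,320))]:
    P,e=tri(a,b);print(n,np.round(P,4),"res",round(e,2))
for n,a,z in [("recess",(248.3,278),.033),("tape",(438.9,271),.024),("cap",(425,202),.151),("tw f",(170,240),.004),("tw n",(169,286.5),.004)]: print(n,atz("top",a,z))
# carrier fit: points in carrier frame, X along row (away), Z world
obs=[("top",(248.3,278),(-.106,0,.033)),("top",(246.5,238.5),(0,0,.049)),("side",(288,212.5),(0,0,.049)),
("side",(216.5,226),(-.158,.075,.033)),("side",(245,256),(-.158,-.075,.033)),("side",(284.5,240),(-.054,-.075,.033)),
("top",(229.8,188.5),(.158,.045,.043)),("top",(261,187),(.158,-.045,.043))]
def f(p):
    c,s=np.cos(p[2]),np.sin(p[2])
    return np.concatenate([proj(n,(p[0]+c*X-s*Y,p[1]+s*X+c*Y,Z))-q for n,q,(X,Y,Z) in obs])
r=least_squares(f,[.45,.1,0],loss="soft_l1");print(r.x[:2],np.degrees(r.x[2]));print(np.round(f(r.x).reshape(-1,2),1))
c,s=np.cos(r.x[2]),np.sin(r.x[2])
for n,X,Y in [("nest",-.106,0),("spindle",0,0),("rest near",.083,0),("rest far",.129,0)]: print(n,r.x[0]+c*X,r.x[1]+s*X)
E
```

```text
cap top [ 0.644  -0.2793  0.1461] res 0.27
small cap top [ 0.631  -0.1703  0.1246] res 0.28
tape top [ 0.4793 -0.3408  0.0263] res 0.54
pen far [ 0.5349 -0.0882  0.0069] res 0.08
pen near [ 0.4094 -0.0519  0.003 ] res 1.12
tw far [0.5552 0.4276 0.0045] res 0.33
tw near [0.4237 0.4202 0.0041] res 1.4
post [0.5536 0.2029 0.0484] res 0.18
pink [ 0.7723 -0.2668  0.1706] res 0.8
white [ 0.74   -0.4154  0.1811] res 0.86
pinkbase [ 0.7468 -0.2783 -0.0018] res 7.67
recess [0.44490584 0.19444764]
tape [ 0.47810291 -0.34066334]
cap [ 0.64184978 -0.27775492]
tw f [0.55435427 0.4278909 ]
tw n [0.41975543 0.42083449]
[0.55178234 0.20056183] 4.996321264506212
[[ 1.1 -0.4]
 [ 0.7  0.8]
 [-0.1  0.4]
 [-0.9 -0.6]
 [-1.3 -0.2]
 [ 0.3  0.1]
 [-0.4 -1.4]
 [-0.3 -1.9]]
nest 0.4461851112476101 0.1913301047618282
spindle 0.5517823421958009 0.20056183353137397
rest near 0.6344669664288183 0.20779045134149
rest far 0.6802921798591652 0.21179667326034946
```

Careful with the scale: shifts go in units of 50 mm and turns go in units of 5 degrees. That gives: -6.6 degrees is -1.32.

```bash
python3 -m inch '[{"r": [0,0,-1.32]},{"r": [0,0,-1.32]},{"r": [0,0,-1.32]},{"r": [0,0,-1.32]},{"r": [0,0,-1.32]}]'; python3 -c "
from h import *
go(.643,-.278,.24,96.8)"
```

```text
t: 0.52
tool_pos: [0.2199, 0.4486, 0.2417]
tcp_rot: [[-0.992, -0.126, -0.001], [-0.126, 0.992, -0.001], [0.001, -0.001, -1.0]]
force: [-0.4, 0.4, -0.3]
gripper_width: 0.0856
grip_force: 0.0
t 0.5 yaw 97.2 turn(rz) 0.4 (or -179.6) shift [-0.3341 -0.7716  0.0017] pos [0.2199 0.4486 0.2417] q [64. 14.  0. 77. -0. 57.] tilt [-0.0006 -0.0012]
```

```bash
python3 -m inch '[{"pos": [-0.32,-0.74,0]},{"pos": [-0.32,-0.74,0]},{"pos": [-0.32,-0.74,0]},{"pos": [-0.32,-0.74,0]},{"pos": [-0.32,-0.74,0]},{"pos": [-0.32,-0.74,0]},{"pos": [-0.32,-0.74,0]},{"pos": [-0.32,-0.74,0]},{"pos": [-0.32,-0.74,0]},{"pos": [-0.32,-0.74,0]},{"pos": [-0.32,-0.74,0]},{"pos": [-0.32,-0.74,0]},{"pos": [-0.32,-0.74,0]},{"pos": [-0.32,-0.74,0]},{"pos": [-0.32,-0.74,0]},{"pos": [-0.32,-0.74,0]},{"pos": [-0.32,-0.74,0]},{"pos": [-0.32,-0.74,0]},{"pos": [-0.32,-0.74,0]},{}]' >/dev/null;  python3 -c "
from h import *
go(.643,-.278,.128,96.8)"
```

```text
t 2.2 yaw 96.5 turn(rz) -0.3 (or 179.7) shift [-0.0278 -0.0627  0.1101] pos [ 0.608  -0.219   0.2381] q [-20.  31.  26.  85.  -0. -26.] tilt [-0.0025 -0.0015]
```

Scaled: -0.0315 m is -0.63, 0.03 m is 0.6.

```bash
python3 -m inch '[{"pos": [-0.28,-0.63,0]},{"pos": [-0.28,-0.63,0]},{"pos": [0,0,0.6]},{"pos": [0,0,0.6]},{},{}]';  python3 -c "
from h import *
import cv2
go(.643,-.278,.128,96.8)
a=arm.camera('top')[150:270,350:470];b=arm.camera('side')[200:360,380:540]
a=cv2.resize(a,(400,400));b=cv2.resize(b,(400,400))
cv2.imwrite('pics/b1.png',np.hstack([a,b])[:,:,::-1])"
```

```text
t: 2.68
tool_pos: [0.6394, -0.2708, 0.1791]
tcp_rot: [[-0.993, -0.12, -0.007], [-0.12, 0.993, 0.003], [0.007, 0.004, -1.0]]
force: [0.2, 0.1, 0.2]
gripper_width: 0.0854
grip_force: 0.0
t 2.7 yaw 96.9 turn(rz) 0.1 (or -179.9) shift [-0.0027 -0.0076  0.0511] pos [ 0.6394 -0.2708  0.1791] q [-23.  39.  30.  82.   0. -30.] tilt [-0.0072  0.0031]
```

View pics/b1.png

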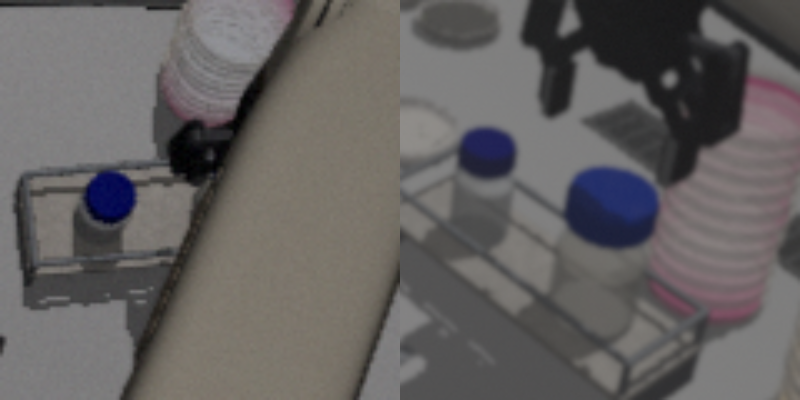

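The fingers straddle the cap. The side crop shows the tips at (555,105) and (680,175), with the cap between and below them. I'll descend and grip.

Scaled: 0.017 m is 0.34, -0.0075 m is -0.15.

```bash
python3 -m inch '[{"pos": [-0.05,-0.15,0]},{"pos": [0,0,0.34]},{"pos": [0,0,0.34]},{"pos": [0,0,0.34]},{},{}]' | sed -n 2,4p;  python3 -m inch '[{},{},{},{},{},{},{},{},{},{}]' 0.04
```

```text
tool_pos: [0.6452, -0.2786, 0.133]
tcp_rot: [[-0.993, -0.12, 0.001], [-0.12, 0.993, -0.001], [-0.001, -0.001, -1.0]]
force: [0.3, 0.0, -0.8]
t: 4.12
tool_pos: [0.6464, -0.2791, 0.1343]
tcp_rot: [[-0.993, -0.12, 0.005], [-0.12, 0.993, -0.002], [-0.005, -0.002, -1.0]]
force: [-1.3, 1.1, 5.5]
gripper_width: 0.0563
grip_force: 64.7
```

```bash
python3 -m inch '[{"pos": [0,0,-0.4]},{"pos": [0,0,-0.6]},{"pos": [0,0,-0.7]},{"pos": [0,0,-0.6]},{},{}]';  python3 -c "
from h import *
go(.4455,.193,.25,95)"
```

```text
t: 4.62
tool_pos: [0.6461, -0.2795, 0.2497]
tcp_rot: [[-0.993, -0.12, 0.006], [-0.12, 0.993, -0.003], [-0.005, -0.003, -1.0]]
force: [-0.9, -0.4, -3.4]
gripper_width: 0.0563
grip_force: 64.3
t 4.6 yaw 96.9 turn(rz) 1.9 (or -178.1) shift [ 1.587e-01  4.882e-01 -3.000e-04] pos [ 0.6461 -0.2795  0.2497] q [-23.  39.  41.  91.  -0. -30.] tilt [ 0.0059 -0.0027]
```

```bash
python3 -m inch '[{"pos": [0.12,0.36,0]},{"pos": [0.21,0.65,0]},{"pos": [0.21,0.65,0]},{"pos": [0.21,0.65,0]},{"pos": [0.21,0.65,0]},{"pos": [0.21,0.65,0]},{"pos": [0.21,0.65,0]},{"pos": [0.21,0.65,0]},{"pos": [0.21,0.65,0]},{"pos": [0.21,0.65,0]},{"pos": [0.21,0.65,0]},{"pos": [0.21,0.65,0]},{"pos": [0.21,0.65,0]},{"pos": [0.21,0.65,0]},{"pos": [0.21,0.65,0]},{"pos": [0.12,0.36,0]},{},{},{}]' >/dev/null;  python3 -c "
from h import *
import cv2
go(.4455,.193,.15,95)
s=arm.camera('side');t=arm.camera('top')
cv2.imwrite('pics/b2.png',np.hstack([cv2.resize(t[170:320,150:300],(400,400)),cv2.resize(s[120:280,180:340],(400,400))])[:,:,::-1])"
```

```text
t 6.2 yaw 96.9 turn(rz) 1.9 (or -178.1) shift [-0.0181  0.0026  0.0953] pos [0.4277 0.1888 0.2453] q [24. 10. -4. 76. -0. 17.] tilt [-0.0017 -0.0014]
```

View pics/b2.png

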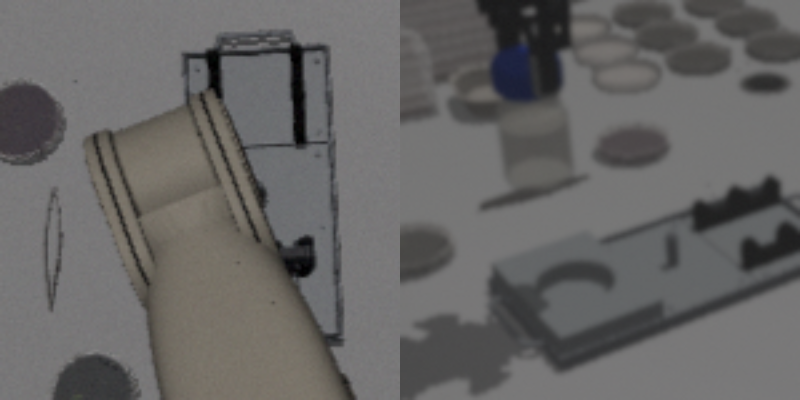

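The bottle hangs upright to the left of the recess at about (575,285) in the crop. I'll move it over the recess and lower it to just above the rim, then check.

Scaled: 0.03 m is 0.6, 0.025 m is 0.5.

```bash
python3 -m inch '[{"pos": [-0.2,0.026,0]},{"pos": [-0.2,0.026,0]},{"pos": [0,0,0.5]},{"pos": [0,0,0.6]},{"pos": [0,0,0.6]},{"pos": [0,0,0.5]},{},{},{}]' >/dev/null;  python3 -c "
from h import *
import cv2
go(.4475,.193,.105,95)
s=arm.camera('side')
cv2.imwrite('pics/b3.png',cv2.resize(s[160:270,200:350],(750,550),interpolation=2)[:,:,::-1])"
```

```text
t 7.0 yaw 96.8 turn(rz) 1.8 (or -178.2) shift [ 0.0021 -0.0016  0.0326] pos [0.4494 0.1948 0.1376] q [ 23.  17. -12.  61.  -0.  17.] tilt [0.0021 0.0008]
```

View pics/b3.png

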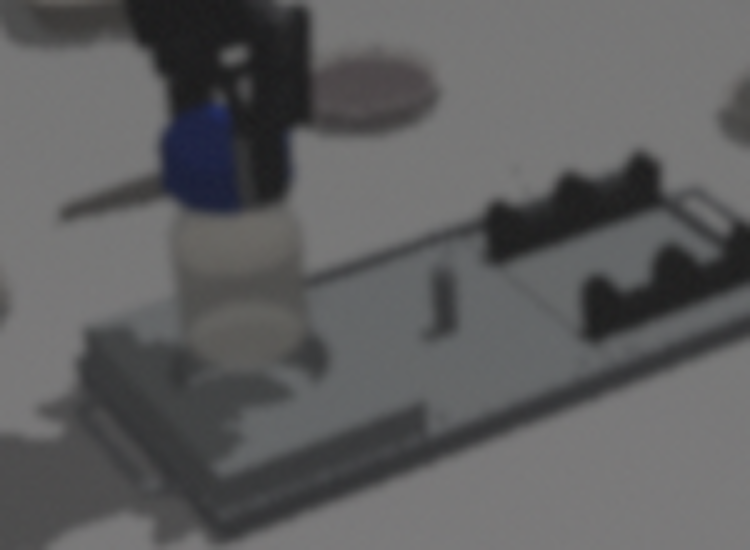

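The bottle base at about (245,340) in the crop is centred over the recess (about 160–325). I'll lower it.

```bash
python3 -m inch '[{"pos": [0.02,-0.02,0.2]},{"pos": [0.02,-0.01,0.2]},{"pos": [0,0,0.1]},{"pos": [0,0,0.08]},{},{}]';python3 -m inch '[{"pos": [0,0,0.04]},{},{}]' | sed -n '2p;4p'
```

```text
t: 7.6
tool_pos: [0.4465, 0.193, 0.108]
tcp_rot: [[-0.993, -0.12, 0.001], [-0.12, 0.993, 0.001], [-0.001, 0.0, -1.0]]
force: [-0.6, -1.1, -1.9]
gripper_width: 0.0562
grip_force: 64.5
tool_pos: [0.4461, 0.1929, 0.1055]
force: [0.7, 0.0, -1.8]
```

```bash
python3 -m inch '[{"pos": [0,0,0.03]},{},{}]' | sed -n '2p;4p';python3 -m inch '[{"pos": [0,0,0.02]},{},{}]' | sed -n '2p;4p'
```

```text
tool_pos: [0.4465, 0.193, 0.1053]
force: [-3.1, -1.4, 6.4]
tool_pos: [0.4467, 0.1931, 0.1053]
force: [-4.3, -0.7, 12.5]
```

It's seated: contact came at the expected height. I'll release and retreat, then go to the tape. The closing direction there is free, so I'll keep the yaw near 96.

Scaled: -0.035 m is -0.7, -0.03 m is -0.6.

```bash
python3 -m inch '[{},{},{},{},{},{},{"pos": [0,0,-0.4]},{"pos": [0,0,-0.6]},{"pos": [0,0,-0.7]},{"pos": [0,0,-0.6]},{}]' 0.085;  python3 -c "
from h import *
go(.479,-.341,.22,96.8)"
```

```text
t: 9.27
tool_pos: [0.4493, 0.1942, 0.2242]
tcp_rot: [[-0.993, -0.12, 0.011], [-0.12, 0.993, 0.005], [-0.011, 0.003, -1.0]]
force: [1.0, 0.5, 0.9]
gripper_width: 0.0851
grip_force: 0.0
t 9.3 yaw 96.9 turn(rz) 0.1 (or -179.9) shift [ 0.0339 -0.535   0.0042] pos [0.4493 0.1942 0.2242] q [23. 13. -4. 73. -0. 16.] tilt [0.0106 0.0046]
```

Scaled: -0.038 m is -0.76, 0.03 m is 0.6.

```bash
python3 -m inch '[{"pos": [0.05,-0.4,0]},{"pos": [0.05,-0.76,0]},{"pos": [0.05,-0.76,0]},{"pos": [0.05,-0.76,0]},{"pos": [0.05,-0.76,0]},{"pos": [0.05,-0.76,0]},{"pos": [0.05,-0.76,0]},{"pos": [0.05,-0.76,0]},{"pos": [0.05,-0.76,0]},{"pos": [0.05,-0.76,0]},{"pos": [0.05,-0.76,0]},{"pos": [0.05,-0.76,0]},{"pos": [0.05,-0.76,0]},{"pos": [0.05,-0.76,0]},{"pos": [0,-0.4,0]},{"pos": [0,0,0.6]},{"pos": [0,0,0.6]},{"pos": [0,0,0.6]},{"pos": [0,0,0.6]},{}]' >/dev/null;  python3 -c "
from h import *
import cv2
go(.479,-.341,.016,96.8)
s=arm.camera('side');t=arm.camera('top')
cv2.imwrite('pics/t1.png',np.hstack([cv2.resize(t[220:320,380:480],(400,400)),cv2.resize(s[320:440,340:460],(400,400))])[:,:,::-1])"
```

```text
t 10.9 yaw 96.9 turn(rz) 0.1 (or -179.9) shift [-0.0078 -0.0033  0.0746] pos [ 0.4708 -0.3387  0.0906] q [-36.  29.  -0.  61.   0. -43.] tilt [-0.0109  0.0078]
```

View pics/t1.png

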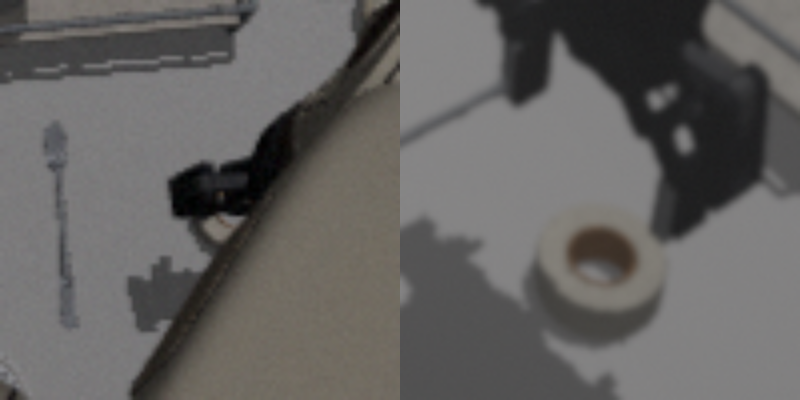

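The fingers straddle the ring at (600,255) in the side crop, and the spatula is clear. I'll shift, descend and grip.

Scaled: 0.025 m is 0.5, 0.015 m is 0.3.

```bash
python3 -m inch '[{"pos": [-0.16,-0.06,0]},{"pos": [0,0,0.5]},{"pos": [0,0,0.5]},{"pos": [0,0,0.3]},{"pos": [0,0,0.16]},{},{}]' | sed -n '2p;4p';  python3 -m inch '[{},{},{},{},{},{},{},{}]' 0.04
```

```text
tool_pos: [0.485, -0.3444, 0.0265]
force: [-0.1, -0.5, -0.4]
t: 12.28
tool_pos: [0.4898, -0.348, 0.0337]
tcp_rot: [[-0.993, -0.119, 0.015], [-0.119, 0.993, -0.01], [-0.014, -0.012, -1.0]]
force: [-0.4, -0.9, 25.8]
gripper_width: 0.0404
grip_force: 25.5
```

The fingers ended on top of the ring. I measured before the arm had settled, so I stopped about 10 mm too high. I'll open, rise, let it settle and look again.

Scaled: -0.02 m is -0.4, -0.01 m is -0.2.

```bash
python3 -m inch '[{"pos": [0,0,-0.2]},{"pos": [0,0,-0.4]},{"pos": [0,0,-0.4]},{},{},{},{},{},{},{},{}]' 0.085| sed -n '2,4p';  python3 -c "
from h import *
import cv2
go(.479,-.341,.014,96.8)
s=arm.camera('side')
cv2.imwrite('pics/t2.png',cv2.resize(s[330:440,340:460],(600,550),interpolation=2)[:,:,::-1])"
```

```text
tool_pos: [0.4833, -0.3434, 0.0742]
tcp_rot: [[-0.993, -0.12, -0.001], [-0.12, 0.993, 0.001], [0.001, 0.001, -1.0]]
force: [0.4, -0.6, 0.8]
t 13.2 yaw 96.9 turn(rz) 0.1 (or -179.9) shift [0.0039 0.0029 0.0602] pos [ 0.4833 -0.3434  0.0742] q [-35.  31.  -0.  59.   0. -42.] tilt [-0.0008  0.0006]
```

View pics/t2.png

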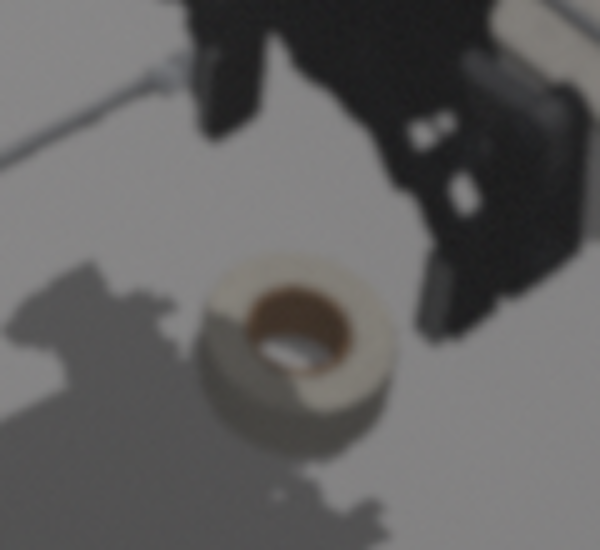

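The ring is practically where it was, with the bore at side pixel (400,396). I'll descend properly.

Scaled: 0.02 m is 0.4, 0.015 m is 0.3.

```bash
python3 -m inch '[{"pos": [0.08,0.06,0]},{"pos": [0,0,0.4]},{"pos": [0,0,0.4]},{"pos": [0,0,0.3]},{"pos": [0,0,0.06]},{},{},{},{},{},{}]' | sed -n '2p;4p'
```

```text
tool_pos: [0.4796, -0.3414, 0.0176]
force: [-0.4, -0.1, 0.3]
```

```bash
python3 -m inch '[{"pos": [0,0,0.06]},{},{},{},{},{},{},{},{},{},{},{}]' 0.045
```

```text
t: 15.17
tool_pos: [0.4795, -0.3413, 0.0144]
tcp_rot: [[-0.993, -0.12, 0.001], [-0.12, 0.993, -0.0], [-0.001, -0.001, -1.0]]
force: [-1.2, 0.5, 5.3]
gripper_width: 0.0602
grip_force: 65.1
```

```bash
python3 -m inch '[{"pos": [0,0,-0.3]},{"pos": [0,0,-0.6]},{"pos": [0,0,-0.8]},{"pos": [0,0,-0.8]},{"pos": [0,0,-0.6]},{"pos": [0,0,-0.2]},{},{},{},{}]' |tail -2;  python3 -c "
from h import *
go(.5527,.2018,.18,95)"
```

```text
gripper_width: 0.0604
grip_force: 65.0
t 16.0 yaw 96.9 turn(rz) 1.9 (or -178.1) shift [-0.1219  0.5333 -0.0042] pos [ 0.4778 -0.3401  0.1758] q [-35.  26.   7.  72.  -0. -42.] tilt [-0.0045  0.0032]
```

Scaled: 0.0353 m is 0.706, -0.0093 m is -0.186.

```bash
python3 -m inch '[{"pos": [-0.092,0.354,0]},{"pos": [-0.186,0.706,0]},{"pos": [-0.186,0.706,0]},{"pos": [-0.186,0.706,0]},{"pos": [-0.186,0.706,0]},{"pos": [-0.186,0.706,0]},{"pos": [-0.186,0.706,0]},{"pos": [-0.186,0.706,0]},{"pos": [-0.186,0.706,0]},{"pos": [-0.186,0.706,0]},{"pos": [-0.186,0.706,0]},{"pos": [-0.186,0.706,0]},{"pos": [-0.186,0.706,0]},{"pos": [-0.186,0.706,0]},{"pos": [-0.186,0.706,0]},{"pos": [-0.092,0.354,0]},{"pos": [0,0,0.6]},{"pos": [0,0,0.6]},{"pos": [0,0,0.4]},{}]' >/dev/null; python3 -m inch '[{},{},{},{},{}]' |tail -3; python3 -c "
from h import *
import cv2
go(.5527,.2018,.07,96.9)
s=arm.camera('side')
cv2.imwrite('pics/t3.png',cv2.resize(s[150:270,210:370],(800,600),interpolation=2)[:,:,::-1])"
```

```text
force: [0.1, 0.3, -0.7]
gripper_width: 0.0604
grip_force: 65.0
t 18.1 yaw 96.9 turn(rz) -0.0 (or 180.0) shift [0.0023 0.0005 0.0304] pos [0.555  0.2016 0.1004] q [20. 29.  1. 62.  0. 13.] tilt [0.0027 0.001 ]
```

View pics/t3.png

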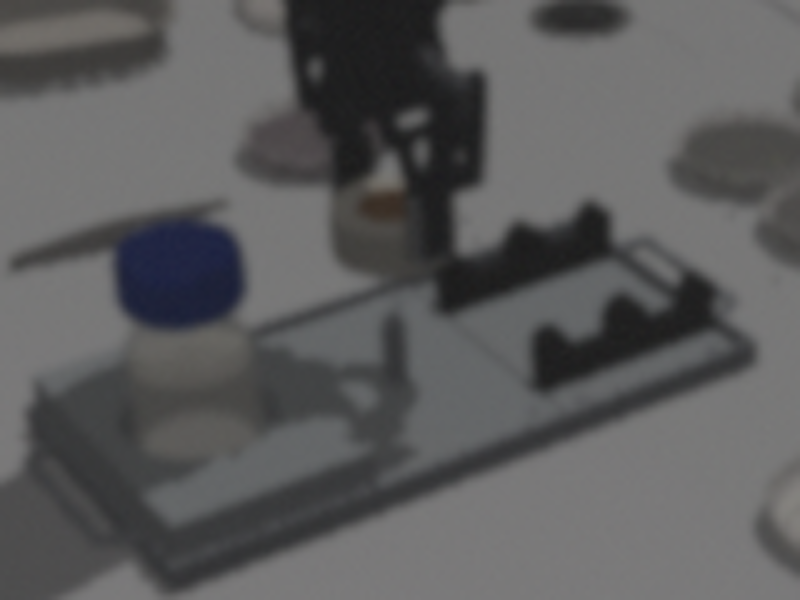

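The bottle stands in the nest. The roll at about (388,205) hangs above the post at (393,320), so I'll lower it.

```bash
python3 -m inch '[{"pos": [0.04,0.01,0]},{"pos": [0,0,0.3]},{"pos": [0,0,0.3]},{"pos": [0,0,0.3]},{"pos": [0,0,0.3]},{"pos": [0,0,0.2]},{"pos": [0,0,0.04]},{},{},{},{}]' | sed -n '2p;4p'; python3 -m inch '[{"pos": [0,0,0.02]},{"pos": [0,0,0.02]},{},{},{}]' | sed -n '2p;4p'
```

```text
tool_pos: [0.5527, 0.2019, 0.0278]
force: [-0.1, 0.1, -0.7]
tool_pos: [0.5524, 0.2018, 0.0253]
force: [-0.3, -1.0, 3.3]
```

Scaled: -0.03 m is -0.6, -0.035 m is -0.7.

```bash
python3 -m inch '[{},{},{},{},{},{},{"pos": [0,0,-0.4]},{"pos": [0,0,-0.6]},{"pos": [0,0,-0.7]},{"pos": [0,0,-0.7]},{},{},{},{}]' 0.085 | tail -2; python3 -c "
from h import *
go(.488,.4243,.12,96.9)"
```

```text
gripper_width: 0.085
grip_force: 0.0
t 20.6 yaw 96.9 turn(rz) -0.0 (or 180.0) shift [0.0356 0.229  0.0231] pos [0.5508 0.2012 0.1431] q [20. 27.  4. 68. -0. 13.] tilt [-0.0031 -0.0011]
```

Scaled: 0.038 m is 0.76, 0.03 m is 0.6, 1.9 degrees is 0.38.

```bash
python3 -m inch '[{"pos": [0.06,0.38,0]},{"pos": [0.12,0.76,0]},{"pos": [0.12,0.76,0]},{"pos": [0.12,0.76,0]},{"pos": [0.12,0.76,0]},{"pos": [0.12,0.76,0]},{"pos": [0.06,0.38,0],"r": [0,0,0.38]},{"pos": [0,0,0.6],"r": [0,0,0.38]},{"pos": [0,0,0.6]},{"pos": [0,0,0.4]},{},{},{},{},{},{}]' 0.04 | tail -2; python3 -c "
from h import *
import cv2
go(.488,.4243,.0145,93.1)
s=arm.camera('side');t=arm.camera('top')
cv2.imwrite('pics/w1.png',np.hstack([cv2.resize(t[190:310,120:240],(400,400)),cv2.resize(s[150:250,190:290],(400,400))])[:,:,::-1])"
```

```text
gripper_width: 0.0401
grip_force: 0.0
t 22.0 yaw 93.1 turn(rz) -0.0 (or 180.0) shift [0.0018 0.0002 0.052 ] pos [0.4899 0.4242 0.0665] q [41. 37.  9. 62.  0. 38.] tilt [0.0022 0.0019]
```

View pics/w1.png

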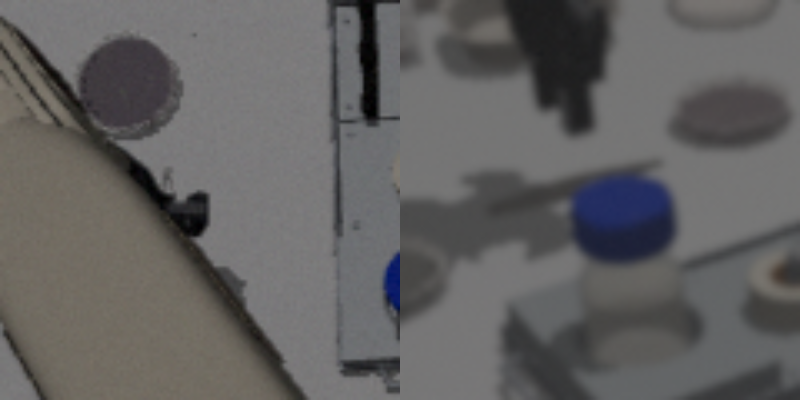

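The fingers straddle the tweezers' middle. The side crop shows the tool from (490,210) to (660,163) with the tips above it, and the tape lies over its post. I'll descend and grip.

Scaled: 0.009 m is 0.18, 0.02 m is 0.4.

```bash
python3 -m inch '[{"pos": [0.036,0,0.4]},{"pos": [0,0,0.4]},{"pos": [0,0,0.18]},{},{},{},{},{}]' | sed -n '2p;4p'; python3 -m inch '[{"pos": [0,0,0.06]},{"pos": [0,0,0.03]},{},{},{},{}]' | sed -n '2p;4p'
```

```text
tool_pos: [0.4879, 0.4242, 0.0171]
force: [-0.1, 0.2, 0.3]
tool_pos: [0.4872, 0.4236, 0.0113]
force: [-0.1, -1.2, 0.1]
```

```bash
python3 -m inch '[{"pos": [0,0,-0.02]},{},{},{},{},{},{},{}]' 0.005; python3 -m inch '[{"pos": [0,0,-0.3]},{"pos": [0,0,-0.6]},{"pos": [0,0,-0.8]},{"pos": [0,0,-0.8]},{"pos": [0,0,-0.4]},{},{},{},{},{},{}]'; python3 -c "
from h import *
go(.680,.212,.14,5)"
```

```text
t: 23.9
tool_pos: [0.4874, 0.4238, 0.0127]
tcp_rot: [[-0.999, -0.054, 0.001], [-0.054, 0.999, 0.001], [-0.001, 0.001, -1.0]]
force: [-0.9, -0.4, 4.3]
gripper_width: 0.0149
grip_force: 59.6
t: 24.82
tool_pos: [0.4864, 0.423, 0.1554]
tcp_rot: [[-0.999, -0.054, -0.003], [-0.054, 0.999, -0.002], [0.003, -0.002, -1.0]]
force: [-0.4, -1.1, -0.6]
gripper_width: 0.0152
grip_force: 59.2
t 24.8 yaw 93.1 turn(rz) 88.1 (or -91.9) shift [-0.2271  0.1745  0.0154] pos [0.4864 0.423  0.1554] q [41. 33. 16. 73.  0. 38.] tilt [-0.0026 -0.0022]
```

```bash
python3 - <<'E'
from h import *
x,y,a=.55178,.20056,np.radians(5)
for x,y,a in [(.5518,.2006,np.radians(5)),(.5525,.2018,np.radians(4.5))]:
  c,s=np.cos(a),np.sin(a)
  for Y in(-.045,.045):
    for X,ob in ((.106,{-.045:(334,209.5),.045:(314,194.5)}[Y]),): print(Y,proj("side",(x+c*X-s*Y,y+s*X+c*Y,.043)),ob)
# direct: intersect observed at z=.043
for p in [(334,209.5),(314,194.5)]: print(atz("side",p,.043))
# bar centre lines from top (bar top z .043)
print([atz("top",p,.043) for p in [(229.8,195),(231.5,220),(261,195),(263,220)]])
E
```

```text
-0.045 [334.44322471 209.60499103] (334, 209.5)
0.045 [314.19050593 195.08366337] (314, 194.5)
-0.045 [334.52733947 209.51953461] (334, 209.5)
0.045 [314.52898476 194.92003772] (314, 194.5)
[0.66063835 0.16599768]
[0.65453147 0.25764142]
[array([0.68158818, 0.25677683]), array([0.60800756, 0.24821631]), array([0.68366573, 0.16756922]), array([0.61006047, 0.15902299])]
```

Scaled: 6.8 degrees is 1.36.

```bash
python3 -m inch '[{"r": [0,0,0.68]},{"r": [0,0,1.36]},{"r": [0,0,1.36]},{"r": [0,0,1.36]},{"r": [0,0,1.36]},{"r": [0,0,1.36]},{"r": [0,0,1.36]},{"r": [0,0,1.36]},{"r": [0,0,1.36]},{"r": [0,0,1.36]},{"r": [0,0,1.36]},{"r": [0,0,1.36]},{"r": [0,0,1.36]},{"r": [0,0,0.62]},{},{},{}]' |tail -2;python3 -c "
from h import *
go(.6803,.2125,.14,5)"
```

```text
gripper_width: 0.0144
grip_force: 59.2
t 26.2 yaw 5.1 turn(rz) 0.1 (or -179.9) shift [-0.227   0.1742  0.0168] pos [0.487  0.4235 0.1568] q [ 41.  33.  16.  73.  -0. 126.] tilt [-0.0006 -0.0006]
```

Careful with the scale: shifts go in units of 50 mm and turns go in units of 5 degrees. That gives: 0.03 m is 0.6, -0.029 m is -0.58.

```bash
python3 -m inch '[{"pos": [-0.24,0.184,0]},{"pos": [-0.58,0.446,0]},{"pos": [-0.58,0.446,0]},{"pos": [-0.58,0.446,0]},{"pos": [-0.58,0.446,0]},{"pos": [-0.58,0.446,0]},{"pos": [-0.58,0.446,0]},{"pos": [-0.58,0.446,0]},{"pos": [-0.24,0.184,0]},{"pos": [0,0,0.4]},{"pos": [0,0,0.6]},{"pos": [0,0,0.4]},{},{},{},{},{},{}]' |tail -2;python3 -c "
from h import *
import cv2
go(.6803,.2125,.038,5)
s=arm.camera('side')
cv2.imwrite('pics/w2.png',cv2.resize(s[140:240,250:383],(798,600),interpolation=2)[:,:,::-1])"
```

```text
gripper_width: 0.0151
grip_force: 59.2
t 27.7 yaw 5.0 turn(rz) 0.0 (or -180.0) shift [-0.0005 -0.0014  0.0512] pos [0.6816 0.2131 0.0892] q [ 17.  43.  25.  71.  -0. 102.] tilt [0.003  0.0009]
```

View pics/w2.png

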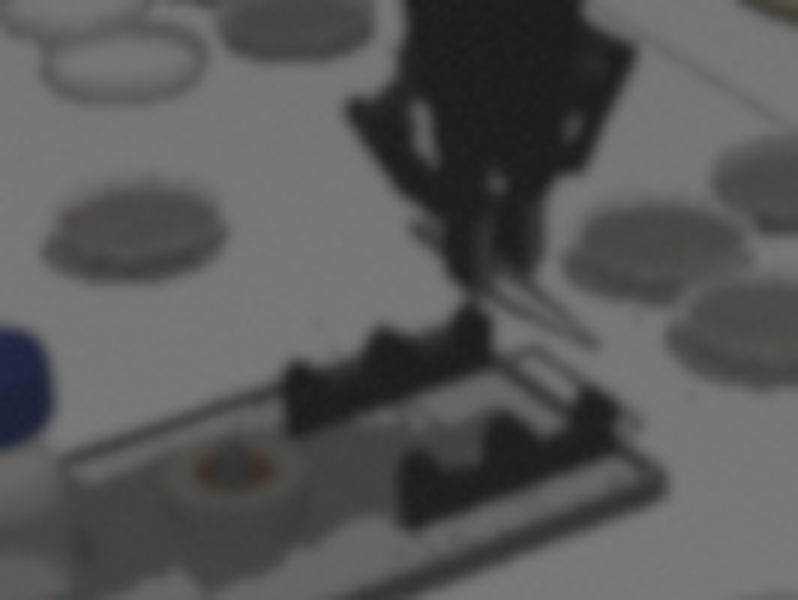

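The tweezers, crop (415,230) to (595,345), lie parallel to the notch line and above the far pair. I'll lower them.

Scaled: 0.015 m is 0.3, 0.012 m is 0.24.

```bash
python3 -m inch '[{"pos": [0,-0.028,0.3]},{"pos": [0,0,0.3]},{"pos": [0,0,0.24]},{"pos": [0,0,0.1]},{},{},{},{},{}]' |sed -n '2p;4p';python3 -m inch '[{"pos": [0,0,0.04]},{"pos": [0,0,0.02]},{},{},{}]' |sed -n '2p;4p'
```

```text
tool_pos: [0.68, 0.2127, 0.0413]
force: [0.0, -0.3, 0.8]
tool_pos: [0.6794, 0.2125, 0.0375]
force: [-0.1, -0.2, 1.9]
```

Now release to 30 mm, rise, and head for the pen: midpoint about (.472,-.070), axis along (.1255,-.036).

Scaled: -0.03 m is -0.6, -0.02 m is -0.4.

```bash
python3 -m inch '[{},{},{},{},{},{"pos": [0,0,-0.4]},{"pos": [0,0,-0.6]},{"pos": [0,0,-0.6]},{"pos": [0,0,-0.6]},{},{},{},{}]' 0.03 |tail -2;python3 -c "
from h import *
a=np.array([atz('top',p,.0075) for p in [(349,250.5),(335.5,295)]]);b=np.array([atz('side',p,.0075) for p in [(344.5,297.5),(281,309.5)]])
print(a,b,a.mean(0),b.mean(0),np.degrees(np.arctan2(*(a[0]-a[1])[::-1])),np.degrees(np.arctan2(*(b[0]-b[1])[::-1])))
go(.472,-.070,.12,5)"
```

```text
gripper_width: 0.0302
grip_force: 0.0
[[ 0.53452461 -0.08810837]
 [ 0.4057218  -0.05076027]] [[ 0.53465688 -0.08883223]
 [ 0.40920077 -0.05669605]] [ 0.47012321 -0.06943432] [ 0.47192883 -0.07276414] -16.170224003403757 -14.367655186997782
t 30.0 yaw 5.0 turn(rz) -0.0 (or 180.0) shift [-0.2631 -0.2301  0.0254] pos [0.6783 0.2122 0.1454] q [ 17.  42.  30.  79.   0. 102.] tilt [-0.0032 -0.001 ]
```

Scaled: 0.03 m is 0.6, -0.0263 m is -0.526.

```bash
python3 -m inch '[{"pos": [-0.264,-0.23,0]},{"pos": [-0.526,-0.46,0]},{"pos": [-0.526,-0.46,0]},{"pos": [-0.526,-0.46,0]},{"pos": [-0.526,-0.46,0]},{"pos": [-0.526,-0.46,0]},{"pos": [-0.526,-0.46,0]},{"pos": [-0.526,-0.46,0]},{"pos": [-0.526,-0.46,0]},{"pos": [-0.526,-0.46,0]},{"pos": [-0.264,-0.23,0]},{"pos": [0,0,0.4]},{"pos": [0,0,0.6]},{"pos": [0,0,0.6]}]' |tail -2;python3 -m inch '[{"r": [0,0,-0.6]},{"r": [0,0,-1.4]},{"r": [0,0,-1.4]},{"r": [0,0,-1.4]},{"r": [0,0,-1.4]},{"r": [0,0,-1.4]},{"r": [0,0,-1.4]},{"r": [0,0,-1.4]},{"r": [0,0,-1.4]},{"r": [0,0,-1.4]},{"r": [0,0,-0.7]},{},{},{},{}]' |tail -1;python3 -c "
from h import *
import cv2
go(.471,-.0705,.016,74.5)
s=arm.camera('side')
cv2.imwrite('pics/p1.png',cv2.resize(s[220:340,240:400],(800,600),interpolation=2)[:,:,::-1])"
```

```text
gripper_width: 0.0299
grip_force: 0.0
grip_force: 0.0
t 32.5 yaw 74.4 turn(rz) -0.1 (or 179.9) shift [ 0.0013 -0.0014  0.0509] pos [ 0.4727 -0.0695  0.0669] q [ -8.  20. -19.  51.  -0.   7.] tilt [-0.001   0.0001]
```

View pics/p1.png

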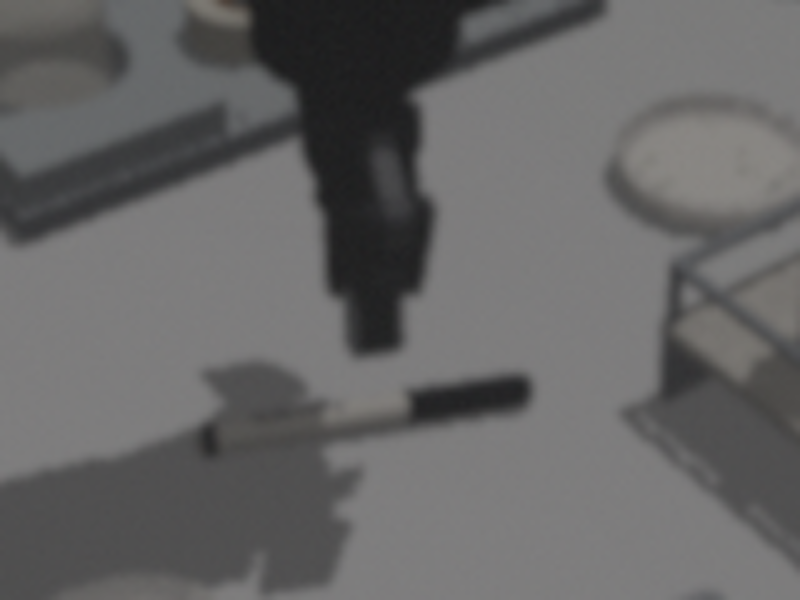

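The fingers are above the pen's middle: the pen runs (205,440)–(530,392) in the crop and the tips are at (375,350). I'll descend and grip.

```bash
python3 -m inch '[{"pos": [0.026,-0.028,0.4]},{"pos": [0,0,0.3]},{"pos": [0,0,0.2]},{"pos": [0,0,0.08]},{},{},{},{},{}]' |sed -n '2p;4p';python3 -m inch '[{"pos": [0,0,0.04]},{},{},{}]' |sed -n '2p;4p'; python3 -m inch '[{},{},{},{},{},{}]' 0.005
```

```text
tool_pos: [0.472, -0.0707, 0.019]
force: [-0.6, 0.4, 0.4]
tool_pos: [0.4714, -0.0706, 0.0163]
force: [0.2, -0.5, 0.3]
t: 34.08
tool_pos: [0.4716, -0.0706, 0.0166]
tcp_rot: [[-0.964, 0.267, 0.0], [0.267, 0.964, -0.0], [-0.0, 0.0, -1.0]]
force: [-0.3, 0.6, 4.1]
gripper_width: 0.0114
grip_force: 61.1
```

Scaled: -0.04 m is -0.8, -0.03 m is -0.6.

```bash
python3 -m inch '[{"pos": [0,0,-0.3]},{"pos": [0,0,-0.6]},{"pos": [0,0,-0.8]},{"pos": [0,0,-0.6]},{"pos": [0,0,-0.3]}]' |tail -2;python3 -m inch '[{"r": [0,0,0.6]},{"r": [0,0,1.4]},{"r": [0,0,1.4]},{"r": [0,0,1.4]},{"r": [0,0,1.4]},{"r": [0,0,1.4]},{"r": [0,0,1.4]},{"r": [0,0,1.4]},{"r": [0,0,1.4]},{"r": [0,0,1.4]},{"r": [0,0,0.7]},{},{},{},{}]' |tail -2;python3 -c "
from h import *
go(.6346,.2085,.14,5)"
```

```text
gripper_width: 0.0114
grip_force: 60.5
gripper_width: 0.0119
grip_force: 60.5
t 35.8 yaw 5.0 turn(rz) 0.0 (or -180.0) shift [0.2638 0.1869 0.0062] pos [ 0.4714 -0.0706  0.1462] q [ -9.  15. -13.  62.  -0.  76.] tilt [-0.0002 -0.    ]
```

Scaled: 0.03 m is 0.6, 0.0264 m is 0.528.

```bash
python3 -m inch '[{"pos": [0.264,0.186,0]},{"pos": [0.528,0.374,0]},{"pos": [0.528,0.374,0]},{"pos": [0.528,0.374,0]},{"pos": [0.528,0.374,0]},{"pos": [0.528,0.374,0]},{"pos": [0.528,0.374,0]},{"pos": [0.528,0.374,0]},{"pos": [0.528,0.374,0]},{"pos": [0.528,0.374,0]},{"pos": [0.264,0.186,0]},{"pos": [0,0,0.4]},{"pos": [0,0,0.6]},{},{},{},{},{},{}]' |tail -2;python3 -c "
from h import *
import cv2
go(.6346,.2085,.0416,5)
s=arm.camera('side')
cv2.imwrite('pics/p2.png',cv2.resize(s[140:240,250:383],(798,600),interpolation=2)[:,:,::-1])"
```

```text
gripper_width: 0.0119
grip_force: 60.5
t 37.3 yaw 5.0 turn(rz) -0.0 (or 180.0) shift [-0.0001 -0.0011  0.0566] pos [0.6356 0.2087 0.0982] q [ 18.  38.  16.  68.   0. 103.] tilt [0.0028 0.001 ]
```

View pics/p2.png

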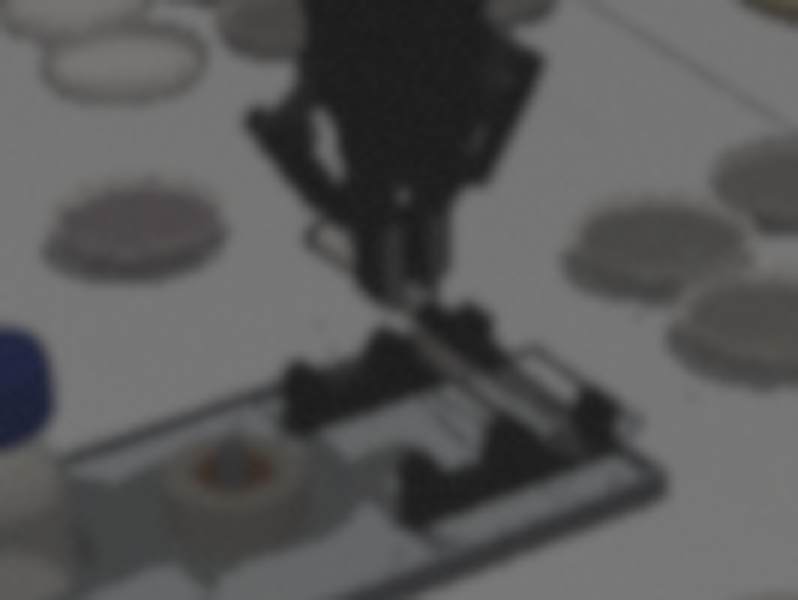

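The tweezers lie in the far notches, running to (575,440) in the crop. The pen hangs over the near pair, with its cap towards the camera at about (470,330). I'll lower it.

Scaled: 0.02 m is 0.4, 0.01 m is 0.2.

```bash
python3 -m inch '[{"pos": [0,-0.022,0.4]},{"pos": [0,0,0.4]},{"pos": [0,0,0.2]},{"pos": [0,0,0.06]},{},{},{},{},{}]' |sed -n '2p;4p';python3 -m inch '[{"pos": [0,0,0.04]},{"pos": [0,0,0.02]},{},{},{}]' |sed -n '2p;4p'
```

```text
tool_pos: [0.6342, 0.2088, 0.0442]
force: [-0.3, 0.2, 0.7]
tool_pos: [0.6342, 0.2088, 0.0416]
force: [-1.7, -0.3, 5.5]
```

Seated. I'll release narrowly, rise, back away and check.

Scaled: -0.035 m is -0.7, 0.035 m is 0.7.

```bash
python3 -m inch '[{},{},{},{},{},{"pos": [0,0,-0.4]},{"pos": [0,0,-0.6]},{"pos": [0,0,-0.7]},{"pos": [0,0,-0.7]},{"pos": [0.7,0,0]},{"pos": [0.7,0,0]},{"pos": [0.7,0,0]},{"pos": [0.7,0,0]},{"pos": [0.7,-0.2,0]},{"pos": [0.7,-0.2,0]},{"pos": [0.6,-0.2,0]},{},{},{}]' .03 |tail -2;python3 -c "
from h import *
import cv2
s=arm.camera('side');t=arm.camera('top')
cv2.imwrite('pics/f1.png',np.hstack([cv2.resize(t[175:310,205:295],(400,600),interpolation=2),cv2.resize(s[150:270,210:370],(400,600)[::1] and (400,600),interpolation=2)])[:,:,::-1])"
```

```text
gripper_width: 0.0298
grip_force: 0.0
```

View pics/f1.png

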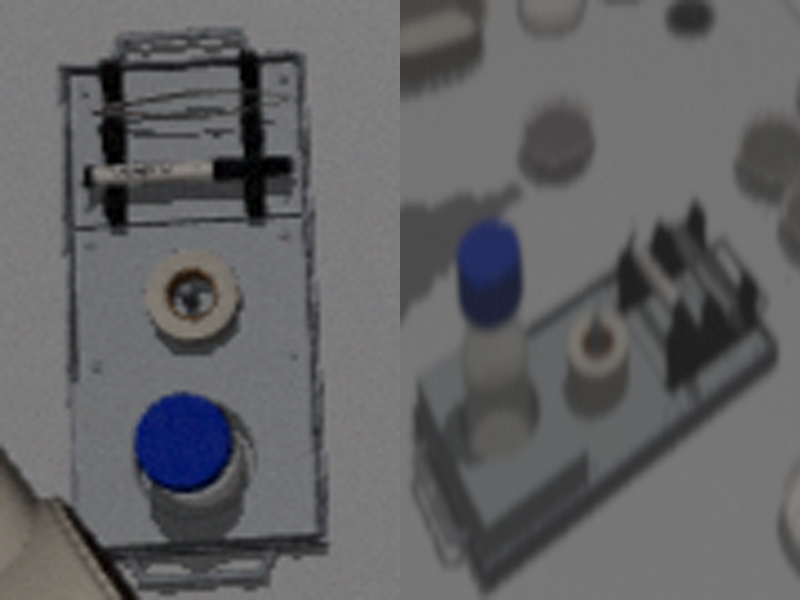

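All four items are in place: the bottle and tape are seated, and the pen and tweezers lie in separate notch pairs. I've gone past the 14 views, so I'll check the centring by image differencing, without viewing. The tweezers look a few millimetres off.

```bash
python3 - <<'E'
from h import *
import cv2
t0=cv2.imread("pics/top0.png").astype(int)
I=np.mean([arm.camera('top')[:,:,::-1].astype(int) for _ in range(3)],0)
d=np.abs(I-t0).sum(2)
for r in range(193,208): print(r,"".join("%4d"%v for v in d[r,216:278]//1))
E
```

```text
193    4   6   4  21   4   2   5   8   5   8  10   2   3   5  12   8   5   3   2   2   3   2  12   9   7   7   6   3  16   6  10   3   8   2   6   7   9   7  14   9   8   2   3  17   8   9  10   0   3   3   4   4   3   7   2   4   4   4  15   7   3   2
194    3   5   7   4   5   2   4   3   5  10   5   8   3   3  12  12   3   3  11   1   2  15   6   3   2   3   3   2   4   3   3   5   9  11   8   7   7   7   4   3   8   2   3   5  12   2  13  11   7   3  10   1   5   4   3   3   5   9   3   5   4   4
195    5   5   5   3   3   4   3   7   3   2   8   3   3  14  10  17   6   2   6   1   1   2   1  15   5   1   8   7  10  10  60  91 106 104 105  99  92 100 109 104 100  97  96   4  88  52  62  16  54  42  27   6   3  11   4  11   1   4   7   2  10   5
196    4   2   2   3   7   4   1   5   2  12   3  12   2   2   8   5   6   3   2   1   2   1   4   6  61  96 111 157 187 177 149 135 116 105  69  66  74  57  10  16  22   7   7   8  19  10  34  28  63  56  53  50  68  63  47   1  10   7   1   7   9   2
197    4   4   5   4   7   2   6   6   6   2   3   1   4   4   8   5   9   5  20  57  99
[... 1994 characters left out ...]
11   5   6  12  13  39 163 167 178 168 153 145 143 138 130 147 136 144 132 138  98  11  16  56 173 125  12  25  14  11  17  10  10   5   6   6   2   3   5  12   6  15  10  12  13   2   6   1   5
206    2  13   4   8   2   7   2   2   5   2   5   4   9  11  21  23   8   1  13   9  14  14  19   2  17  21  11  19  18  16  23  27   8   5   1   4   4  17  23   1   4   1   4   7  10  16   2  12   7   4   2   5   2   7   2   3   2  12   9   7   4   3
207    5   4   4   2   4   3   3   7   4   7   4   3   8  11  24  19   4  12   2   1   4   2   4   1   2  15   4   4   4   5   5   3   0   7  12  11   4   2   6   5   5   1   4   3   4   7  12   8   5   2   5   6  10   1  11   7   3   5   5   1   8   8
```

```bash
python3 - <<'E'
from h import *
import cv2
for n,a,b,z in [("tw",(224.8,200.2),(271.4,197),.03),("pen",(205+85/4.444,175+176/4.444),(205+292/4.444,175+163/4.444),.033)]:
    A,B=atz("top",a,z),atz("top",b,z);print(n,A,B,(A+B)/2,np.linalg.norm(A-B),np.degrees(np.arctan2(*(A-B)[::-1]))-90)
# bars' centres via dark columns in the original top picture, at bar top z
g=cv2.imread("pics/top0.png").sum(2)
for r in (192,199,206,213,220):
    row=g[r,216:280];i=np.where(row<120)[0]+216
    L,R=i[(i>224)&(i<240)],i[(i>254)&(i<268)]
    l,q=atz("top",(L.mean(),r),.043),atz("top",(R.mean(),r),.043);print(r,L.min(),L.max(),R.min(),R.max(),l,q,(l+q)/2)
E
```

```text
tw [0.66958137 0.27229546] [0.68228534 0.13850829] [0.67593336 0.20540188] 0.1343889783386962 5.424345280226817
pen [0.62592824 0.27149088] [0.63764673 0.13874933] [0.63178749 0.2051201 ] 0.1332578026301528 5.0450221138275
192 228 231 259 262 [0.69050857 0.2580901 ] [0.69257814 0.16935056] [0.69154336 0.21372033]
199 229 232 260 262 [0.66974682 0.25417444] [0.67177076 0.16710439] [0.67075879 0.21063941]
206 228 232 260 263 [0.6489995  0.25454921] [0.6510772  0.16487051] [0.65003835 0.20970986]
213 229 232 260 263 [0.6284313 0.2520837] [0.63046376 0.16406888] [0.62944753 0.20807629]
220 229 232 260 263 [0.60794241 0.25104688] [0.60996268 0.16327163] [0.60895254 0.20715925]
```

The tweezers sit about 6 mm and the pen about 3.5 mm toward −y of the rest's centre. There's plenty of time, so I'll regrip each and shift it along the notch.

```bash
python3 -c "
from h import *
go(.6795,.2125,.12,5)"
```

```text
t 40.4 yaw 4.9 turn(rz) -0.1 (or 179.9) shift [-0.2385  0.0752  0.0405] pos [0.5838 0.4435 0.1605] q [ 37.  44.  37.  83.  -0. 122.] tilt [ 0.0001 -0.0001]
```

```bash
python3 -m inch '[{"pos": [-0.34,0.106,0]},{"pos": [-0.68,0.214,0]},{"pos": [-0.68,0.214,0]},{"pos": [-0.68,0.214,0]},{"pos": [-0.68,0.214,0]},{"pos": [-0.68,0.214,0]},{"pos": [-0.68,0.214,0]},{"pos": [-0.34,0.106,0]},{"pos": [0,0,0.6]},{"pos": [0,0,0.6]},{"pos": [0,0,0.4]},{},{},{},{},{},{}]' |tail -2;python3 -c "
from h import *
go(.6795,.2125,.0375,5)"
```

```text
gripper_width: 0.0299
grip_force: 0.0
t 41.8 yaw 5.0 turn(rz) 0.0 (or -180.0) shift [-0.0024  0.0003  0.0448] pos [0.679  0.2149 0.0823] q [ 18.  43.  24.  70.  -0. 103.] tilt [0.0031 0.0009]
```

Scaled: 0.02 m is 0.4, 0.015 m is 0.3.

```bash
python3 -m inch '[{"pos": [-0.048,0.006,0.4]},{"pos": [0,0,0.3]},{"pos": [0,0,0.12]},{},{},{},{},{}]' |sed -n '2p;4p';python3 -m inch '[{"pos": [0,0,0.04]},{},{},{}]' |sed -n '2p;4p'
```

```text
tool_pos: [0.6793, 0.2124, 0.0406]
force: [-0.1, -0.3, 0.2]
tool_pos: [0.6785, 0.212, 0.0373]
force: [0.7, -0.6, 0.5]
```

```bash
python3 -m inch '[{},{},{},{},{},{},{}]' .005 | tail -2; python3 -m inch '[{"pos": [0,0,-0.12]},{},{},{"pos": [0.06,0,0]},{"pos": [0.06,0,0]},{},{},{},{"pos": [0,0,0.06]},{"pos": [0,0,0.04]},{},{},{}]' |sed -n '2p;4,5p'
```

```text
gripper_width: 0.0151
grip_force: 59.9
tool_pos: [0.6779, 0.2179, 0.0382]
force: [-0.6, 0.0, -0.2]
gripper_width: 0.0152
```

Scaled: 0.0008 m is 0.016.

```bash
python3 -m inch '[{"pos": [0,0,0.016]},{},{}]' |sed -n '2p;4p'; python3 -m inch '[{},{},{},{},{},{"pos": [0,0,-0.4]},{"pos": [0,0,-0.5]},{},{"pos": [0,-0.44,0]},{"pos": [0,-0.44,0]},{},{},{},{},{},{}]' .03 |tail -2;python3 -c "
from h import *
go(.6342,.2088,.0416,5)"
```

```text
tool_pos: [0.6781, 0.2181, 0.0376]
force: [0.6, 0.3, 0.1]
gripper_width: 0.0301
grip_force: 0.0
t 46.0 yaw 5.0 turn(rz) -0.0 (or 180.0) shift [-0.0054 -0.0013  0.0409] pos [0.635  0.2143 0.0825] q [ 19.  39.  15.  66.  -0. 104.] tilt [0.0007 0.0002]
```

```bash
python3 -m inch '[{"pos": [-0.108,-0.026,0.4]},{"pos": [0,0,0.3]},{"pos": [0,0,0.1]},{},{},{},{}]' |sed -n '2p;4p'; python3 -m inch '[{},{},{},{},{},{},{}]' .005 | tail -2; python3 -m inch '[{"pos": [0,0,-0.12]},{},{},{"pos": [0.07,0,0]},{},{},{},{"pos": [0,0,0.06]},{"pos": [0,0,0.04]},{"pos": [0,0,0.02]},{},{}]' |sed -n '2p;4,5p'
```

```text
tool_pos: [0.6343, 0.2092, 0.0438]
force: [-0.6, -0.4, 0.0]
gripper_width: 0.0115
grip_force: 60.1
tool_pos: [0.6331, 0.2122, 0.0437]
force: [-2.5, -0.7, 6.1]
gripper_width: 0.0112
```

Seated. I'll release, retreat and re-measure numerically.

```bash
python3 -m inch '[{},{},{},{},{},{"pos": [0,0,-0.4]},{"pos": [0,0,-0.6]},{"pos": [0,0,-0.7]},{"pos": [0,0,-0.7]},{"pos": [0.7,0,0]},{"pos": [0.7,0,0]},{"pos": [0.7,0,0]},{"pos": [0.7,0,0]},{"pos": [0.7,-0.2,0]},{"pos": [0.7,-0.2,0]},{"pos": [0.6,-0.2,0]},{},{},{}]' .03 |tail -2;python3 - <<'E'
from h import *
import cv2
t0=cv2.imread("pics/top0.png").astype(int);t1=arm.camera('top')[:,:,::-1];cv2.imwrite("pics/f2.png",t1)
d=np.abs(t1.astype(int)-t0).sum(2)
for r in range(194,218): 
    i=np.where(d[r,216:280]>35)[0]+216;print(r,(i.min(),i.max(),len(i)) if len(i) else "-",end="; ")
i=cv2.imread("pics/tB.png") 
a=cv2.imread("pics/f2.png").sum(2)
s=arm.state();print(s["t"])
E
```

```text
gripper_width: 0.0296
grip_force: 0.0
194 -; 195 (np.int64(248), np.int64(252), 5); 196 (np.int64(240), np.int64(268), 27); 197 (np.int64(234), np.int64(268), 11); 198 (np.int64(228), np.int64(267), 15); 199 (np.int64(225), np.int64(262), 13); 200 (np.int64(223), np.int64(268), 36); 201 (np.int64(224), np.int64(253), 28); 202 (np.int64(232), np.int64(266), 8); 203 (np.int64(223), np.int64(233), 5); 204 (np.int64(224), np.int64(258), 17); 205 (np.int64(224), np.int64(254), 25); 206 -; 207 -; 208 -; 209 -; 210 (np.int64(254), np.int64(269), 12); 211 (np.int64(239), np.int64(269), 18); 212 (np.int64(223), np.int64(269), 28); 213 (np.int64(222), np.int64(269), 38); 214 (np.int64(222), np.int64(269), 33); 215 (np.int64(222), np.int64(269), 42); 216 (np.int64(222), np.int64(269), 43); 217 (np.int64(223), np.int64(270), 40); 49.85
```

Both tools are now centred between the bars: tweezers at column 245.8 against 245.8, pen at 245.6 against 246. The gripper is clear of everything, so I'll hand the job in.

```bash
python3 -c "
from cell import arm
print(arm.job_done())"
```

```text
the job is handed in; nothing more can be done
None
```

The job was handed in at about 50 s: bottle upright in the nest, tape flat over the post, tweezers and pen centred in their own notches, small bottle and spatula not touched; I viewed 17 pictures, over the 14 allowed.

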